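# Lock a circuit board down on its test fixture with a slotted C key

### The arm

A 7-joint arm with a two-finger parallel gripper is mounted at the origin on the work surface. World frame = base frame: x ahead of the robot, y to its left, z up, the work surface at z = 0. Lengths are in m, angles in rad, forces in N, time in s.
With the tool pointing down it reaches from about 0.4 to 0.875 m from the base axis. Payload 4.4 kg.
Tool frame: the origin (TCP) lies midway between the tips of the shut fingers; the grasp point (between the pads) lies 19 mm behind it (arm.grasp_offset is the distance from the TCP to the grasp point, in m); z points along the fingers, y is the line along which they close (so a half turn about z gives the same grasp; the last joint's range is limited). The gripper opens to 85 mm and grips with 20 to 120 N. Pads are 22 mm wide; open, the fingers measure 114 mm over their backs; the gripper's body (76 mm by 85 mm) begins 54 mm behind the grasp point. The pads swing forward as they close: fully open they stand 13 mm farther back than shut.
Start: joints at [1.107, 0.628, 0.038, 1.517, -0.027, 0.996, -0.02], TCP at [0.252, -0.599, 0.231] pointing down, gripper open.
Joint ranges: [-3.06, 3.06], [-0.37, 2.12], [-1.25, 1.32], [0.18, 2.47], [-1.1, 4.24], [0.23, 1.98], [-2.94, 2.94]. Speed limits (rad/s): [2.57, 2.57, 3.14, 3.14, 3.14, 3.14, 3.14].

### API

Orientations are given as a rotation vector (axis times angle).
In Python, from bench import arm, imaging, job gives the robot as it stands. The module is installed in compiled form; this text tells all that it offers.
- The arm moves only by the tool move_arm, never from a script. Its argument "commands" is a list that holds one entry, the list of rows, each a list of 7 numbers: the opening in per cent of the stroke, from 0 (shut) to 100 (fully open), then the shift along the tool's x, y, z in mm, then the turn, a rotation vector about the tool's x, y, z in degrees. A call has 1 to 5 rows; each row shifts and turns the commanded pose from where the row before left it, along the tool's axes as they then stand; what a row does not reach is not made up. A row lasts 1/12 s, in which the tool goes at most 41.7 mm and 7.16 degrees, less where a joint would pass 70% of its speed; a pose out of reach is approached as far as the arm can. A call with a gripper value outside its range is refused whole. The fingers move at their own pace and stop on an object; "grip_force" is the grip in N (left out, the last holds). Time passes only in rows, so rows that do not move let the fingers close. It gives the time, the measured TCP pose, the force, the opening and the grip force at its end, in the units of the state.
- arm.observe(): the state, without advancing time (a new reading comes with each control period).
- imaging.get_image(name): name is "side" or "top"; returns a dict with "pixels" (400x640x3 uint8, red, green, blue), "fx", "fy", "cx", "cy" (pixels), "eye" and "orientation" of the camera in the world. Camera axes: x right, y down, z forward; pixel columns grow to the right and rows downward; lengths in m; the calibration is good to about 2 mm. A picture is of the moment at which its call begins. There is no depth.
- job.finish_job(): hands the job in; it is judged then, once.
The state is a dict: "time": time; "joint_pos": joint angles; "qd": joint speeds; "effort": joint torques, N m; "eef_pos": TCP position; "ee_rot": TCP orientation; "force": force on the tool from outside, world axes, zero at the start; "wrist_torque": the same for the moment, N m; "grip_width": opening from 0.0 (shut) to 1.0 (fully open); "gripper_force": force on a finger pad.
Only numpy, scipy, OpenCV 4.12 (cv2) and the standard library are available. Lean on these libraries where they do the work, as an engineer would, in place of code of your own. Each camera call takes 0.05 s, during which the arm holds its last target. There are 200 camera calls.

### The job

Lock the sprung circuit board down on the test fixture: take the steel key that has a gap in its C (not the closed one) by its fin, press the board down with it and slide it sideways onto the post, its gap round the neck under the head, fully home, then let the spring lift it so that the head sits in the key's recess and let go. The post's height differs from setup to setup, so feel for it, and be gentle: never put more than about 25 N on board or post with the key, and do not push on the fixture with the gripper. Leave everything else where it is.

Things in the scene. Friction and masses are not known exactly. Their poses are not given: they have to be found in the camera images.
- key: Open C key: plain steel plate lying flat, with a tail and an upright fin. Origin: underside, at the seat centre, where the post's axis belongs; z up; the gap opens to +x. Plate x -22..+16 mm, y -22..+22, 8 mm thick with its rim. Slot 13 mm wide, from the fork tips (x +16) to its closed end (x -5.5). About 140 g.
- key_recess (a point): Recess in the key's top for the post's head, 23 x 23 mm (x -11.5..+12), 3 mm deep: the plate is 5 mm thick there. The rim round it, with a lip at the fork tips, is 3 mm higher, so all 8 mm must pass under the head before the head can drop in. Point: recess floor, 5 mm above the key's origin.
- key_fin (a point): Point to hold the key by: in its fin, 37 mm behind (-x of) the key's origin and 30 mm above its underside. Fin 26 mm long in x, 12 mm thick in y (grip across y), top 42 mm above the underside; it stands on a tail 16 mm wide, 8 mm thick, x -51..-21.
- closed_key: Look-alike key whose plate is closed in front, without a gap (24 mm from its origin to the front edge instead of 16). Not wanted; leave it alone.
- fixture: Board test fixture, fixed to the bench: aluminium base 150 x 116 x 24 mm, origin at bench height under the post's axis, z up. Above it a green circuit board on a sprung carrier, x -80..+55 mm, y -50..+50, with a 26 mm square hole round the post. Its -x half is bare and flat: the way in for the key, moving along +x. The +x half (x > 26 mm) carries parts up to 14 mm tall.
- post_axis (a point): On the axis of the upright steel post, at the unpressed board's top (64 mm up), axes as the fixture's. Post 20 mm thick with one groove, 11.5 mm high, neck 10 mm thick; head above it 14 mm tall, flat top, so the groove's bottom is 25.5 mm below the top. Post height is NOT measured: its top is 3.5 to 15.5 mm above the unpressed board; find it, e.g. touch down on it.
- board (a joint): How far the sprung board is pressed down, m: 0 free, 0.026 at most. It goes straight down without tilting and springs back; about 3 N to start, then 0.5 N per mm. With the key seated and let go it stays 3.5 to 15.5 mm down, depending on the post. Board and post are hurt by more than about 25 N.
- tape: Bystander: roll of black tape lying flat, 72 mm across, 18 mm tall; leave it alone.
- screwdriver: Bystander: screwdriver lying on the bench; leave it alone.
- standoff: Bystander: square brass standoff, 12 mm wide, 20 mm tall; leave it alone.
- flux: Bystander: small jar, 44 mm across, 70 mm tall; leave it alone.
- spray: Bystander: upright can, 52 mm across, 160 mm tall; leave it alone.
- tin: Bystander: open brass tin, 68 mm across, 35 mm tall; leave it alone.
- heatsink: Bystander: aluminium block 50 x 40 x 22 mm; leave it alone.
Things that resemble listed ones, but are neither listed nor needed, are in the scene too. Leave any pink or yellow look-alike of the key alone.

How it is judged:
By the outcome, as a careful person would: the job done as asked, in the order asked, and still so for the second after the job is handed in, with the robot touching nothing.
It also fails if it takes over 45 s, if anything falls off the work surface, if the arm or the gripper's body presses on something with over 40 N, if the wrist force passes 120 N, or if a joint passes its speed limit or range.

## Working session

There is one attempt and no reset: what is moved stays moved. The work goes in short steps, Python scripts to look and compute and a tool call to move; the robot and the scene stay as the last step left them, time stands still between calls to the robot, and variables do not carry over. Pictures are saved under pics/ and viewed, at most 10 in all, crops included, and the job is handed in when it is done.

Besides the shell and the picture viewer there is one more tool, called as a command line: name --argument value ..., lists and objects as JSON in quotes. move_arm: Moves the arm, as the interface text tells. Its arguments: {"type":"object","properties":{"commands":{"type":"array"},"grip_force":{"type":"number"}},"required":["commands"]}

```bash
mkdir -p pics; cat > h.py <<'E'
import numpy as np, cv2
from scipy.spatial.transform import Rotation as R
from bench import arm, imaging, job
def cam(n):
    im=imaging.get_image(n); o=np.array(im["orientation"],float)
    im["R"]=R.from_rotvec(o).as_matrix() if o.size==3 else (o if o.shape==(3,3) else R.from_quat(o).as_matrix())
    return im
def ray(im,u,v):
    d=im["R"]@np.array([(u-im["cx"])/im["fx"],(v-im["cy"])/im["fy"],1.]); return np.array(im["eye"]),d
def plane(im,u,v,z):
    e,d=ray(im,u,v); return e+d*(z-e[2])/d[2]
def proj(im,p):
    c=im["R"].T@(np.array(p)-im["eye"]); return c[0]/c[2]*im["fx"]+im["cx"],c[1]/c[2]*im["fy"]+im["cy"]
def save(im,f,crop=None,s=1):
    a=im["pixels"][:,:,::-1]
    if crop: a=a[crop[1]:crop[3],crop[0]:crop[2]]
    cv2.imwrite("pics/"+f,cv2.resize(a,None,fx=s,fy=s,interpolation=cv2.INTER_CUBIC))
E
python3 - <<'E'
from h import *
for n in("top","side"):
    im=cam(n); save(im,n+"1.png"); print(n,im["eye"],im["orientation"],im["fx"],im["cx"],im["cy"]); np.savez(n+"1.npz",**im)
s=arm.observe(); print(s["eef_pos"],s["ee_rot"],s["force"],s["time"],arm.grasp_offset)
E
```

```text
top [ 0.33620398 -0.03371971  1.22441132] [-2.16856486  2.02198435 -0.24335213] 450.69314611945174 323.60822602298344 199.37559690419047
side [0.14535223 0.90026156 0.73986987] [-0.59096589  2.51486564 -1.38082459] 414.8268292566954 318.8840618366065 205.38400934181087
[ 0.2515984  -0.59871728  0.23047505] [-3.07798082e+00 -6.20467121e-01  5.93175180e-04] [ 0.32386877  0.00198617 -0.24322468] 0.1 0.0187
```

View pics/top1.png

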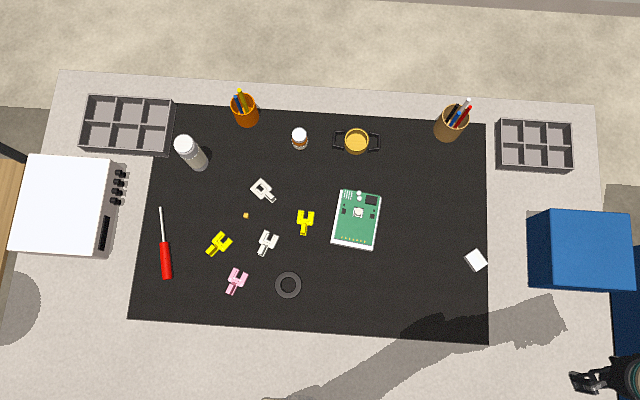

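View pics/side1.png

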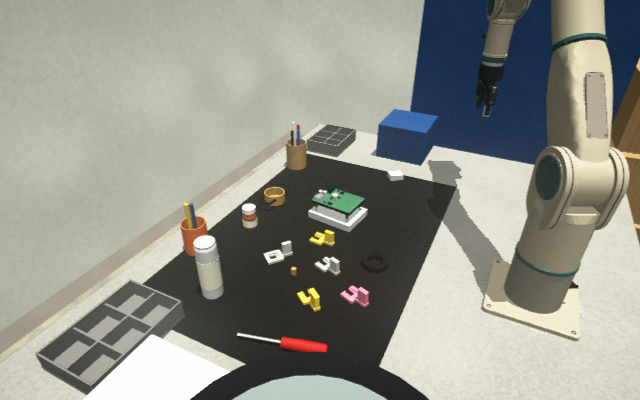

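The top view shows two steel keys, at (263,190) and at (267,242). The yellow ones at (305,222) and (218,243) and the pink one at (236,281) are decoys. The key at (267,242) looks forked and therefore open, while the one at (263,190) looks closed. The fixture is at (357,218), with the post at about (358,212). I'll confirm with a crop.

```bash
python3 - <<'E'
from h import *
im=dict(np.load("top1.npz"))
a=im["pixels"]
save(im,"crop1.png",(240,170,400,270),5)
hsv=cv2.cvtColor(a,cv2.COLOR_RGB2HSV)
m=((hsv[...,1]<60)&(hsv[...,2]>110)).astype(np.uint8)
m[:,:130]=0;m[:120]=0;m[320:]=0;m[:,485:]=0
n,l,st,c=cv2.connectedComponentsWithStats(m)
for i in range(1,n):
    if st[i,4]>40: print(st[i],c[i])
g=((hsv[...,0]>45)&(hsv[...,0]<90)&(hsv[...,1]>90)).astype(np.uint8)
c=max(cv2.findContours(g,0,2)[0],key=cv2.contourArea); r=cv2.minAreaRect(c)
for p in cv2.boxPoints(r): print(p,plane(im,*p,0.064))
E
```

```text
[130 120  38  32 821] [148.7320341 135.6772229]
[469 120  16   4  49] [476.93877551 121.10204082]
[291 127  16  16 189] [298.71957672 134.56084656]
[173 134  35  37 754] [190.00928382 151.94297082]
[ 130  154   23  142 1706] [137.38159437 202.37749121]
[250 178  27  25 310] [262.68387097 190.24193548]
[330 189  52  63 547] [352.67276051 229.7440585 ]
[343 190  10  11  51] [347.58823529 194.58823529]
[356 190   6  12  49] [358.55102041 195.42857143]
[159 206   6  36  92] [161.31521739 223.63043478]
[352 207  12  11  96] [357.76041667 211.85416667]
[257 229  22  28 297] [266.44107744 242.14141414]
[464 248  21  24 307] [475.16938111 259.57980456]
[228 268  20  20 172] [237.11627907 277.76162791]
[334.36325 237.59302] [ 0.51222942 -0.05609902  0.064     ]
[343.71115 188.51642] [ 0.64536437 -0.07254426  0.064     ]
[380.2429  195.47485] [ 0.63316111 -0.17040769  0.064     ]
[370.895   244.55145] [ 0.50075243 -0.15152573  0.064     ]
```

View pics/crop1.png

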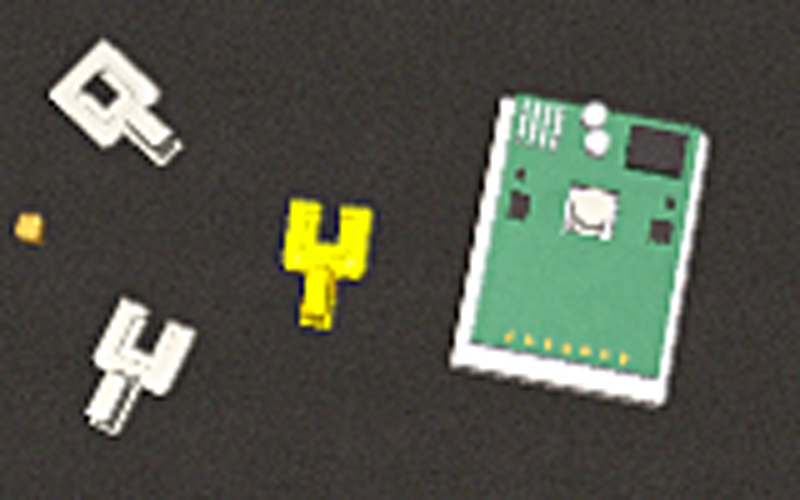

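The crop confirms it. The key at (267,242) has an open slot facing up-right, with its fork tips at (266,230) and (277,235) and its fin at (261,254). The key at (263,190) is a closed ring. Next I'll measure the open key and the post more closely in both views.

```bash
python3 - <<'E'
from h import *
t=dict(np.load("top1.npz"));s=dict(np.load("side1.npz"))
def c(im,x0,y0,w,h,S): return cv2.resize(im["pixels"][y0:y0+h,x0:x0+w,::-1],None,fx=S,fy=S,interpolation=cv2.INTER_CUBIC)
A=c(t,250,224,32,37,10);B=c(s,310,252,40,30,10)
C=c(t,340,195,32,30,10);D=c(s,300,180,72,55,7)
H=np.zeros((600,800,3),np.uint8)
H[:370,:320]=A; H[:300,320:720]=B[:300]
H[300:600,480:800]=C[:,:320]
d=c(s,320,186,32,23,10); H[370:600,:320]=d
cv2.imwrite("pics/comb.png",H)
print(plane(t,358,211,.0735), plane(t,358,211,.064))
for z in(.0675,.0735,.0795): print(z,[round(float(x),1) for q in [(.586,-.1144,z)] for im in(t,s) for x in proj(im,q)])
E
```

```text
[ 0.58490484 -0.11301207  0.0735    ] [ 0.5869577  -0.11366658  0.064     ]
0.0675 [358.4, 211.1, 334.4, 196.5]
0.0735 [358.6, 210.6, 334.4, 194.9]
0.0795 [358.7, 210.1, 334.5, 193.2]
```

View pics/comb.png

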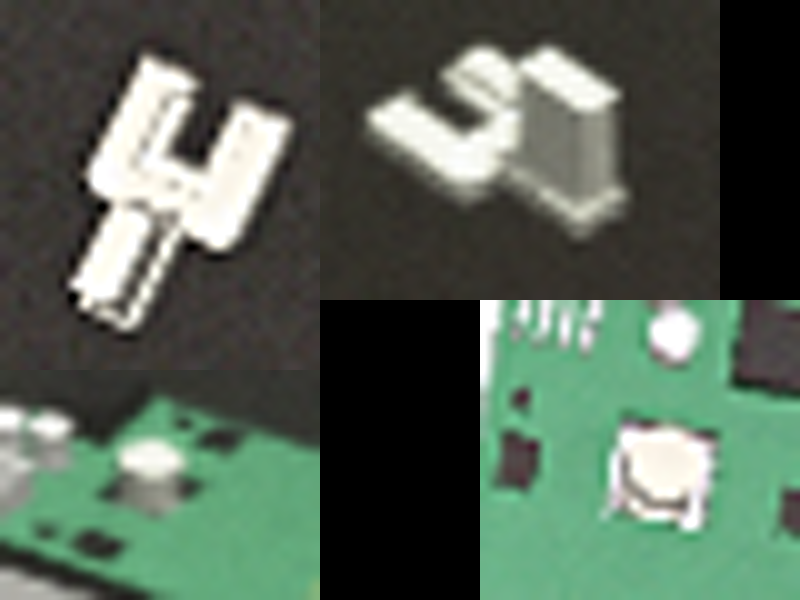

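```bash
cat >> h.py <<'E'
def tri(a,pa,b,pb):
    (e1,d1),(e2,d2)=ray(a,*pa),ray(b,*pb); d1/=np.linalg.norm(d1);d2/=np.linalg.norm(d2)
    k=np.linalg.lstsq(np.c_[d1,-d2],e2-e1,rcond=None)[0]; p,q=e1+k[0]*d1,e2+k[1]*d2
    return (p+q)/2,np.linalg.norm(p-q)
E
python3 - <<'E'
from h import *
t=dict(np.load("top1.npz"));s=dict(np.load("side1.npz"))
T=lambda x,y:(250+(x+.5)/10-.5,224+(y+.5)/10-.5)
S=lambda x,y:(310+(x-320+.5)/10-.5,252+(y+.5)/10-.5)
fl,fr,rr,rl=[plane(t,*T(*p),.008) for p in[(147,52),(293,122),(230,252),(88,195)]]
print(fl,fr,rr,rl, np.linalg.norm(fl-fr),np.linalg.norm(fl-rl))
dx=(fl-rl)+(fr-rr); dy=(fl-fr)+(rl-rr); print("yaw",np.degrees(np.arctan2(dx[1],dx[0])),np.degrees(np.arctan2(-dy[0],dy[1])))
c=(fl+fr+rr+rl)/4; 
yaw=np.arctan2(dx[1]-dy[0],dx[0]+dy[1]); u=np.array([np.cos(yaw),np.sin(yaw),0])
print("yaw",np.degrees(yaw),"origin",c+3e-3*u,"fin from plate",c-34e-3*u)
print("fin plane",plane(t,*T(112,250),.042),"tri",tri(t,T(112,250),s,S(568,80)), "side plane",plane(s,*S(568,80),.042))
print("post",tri(t,(358.0,210.7),s,(334.8,194.3)))
r=R.from_rotvec(arm.observe()["ee_rot"]).as_matrix();print(r.round(3))
E
```

```text
[0.53158711 0.13532941 0.008     ] [0.51518389 0.0938181  0.008     ] [0.47870661 0.10752684 0.008     ] [0.49142484 0.14735918 0.008     ] 0.04463468074552401 0.04192520779222424
yaw -18.56403745735586 -19.697629775266776
yaw -19.149654258559053 origin [0.50705961 0.12002427 0.008     ] fin from plate [0.47210701 0.13216163 0.008     ]
fin plane [0.47308203 0.13452586 0.042     ] tri (array([0.4727048 , 0.13435894, 0.04249542]), np.float64(0.0006606932455193164)) side plane [0.4725999 0.1337793 0.042    ]
post (array([ 0.58454429, -0.11284157,  0.0770026 ]), np.float64(0.0008170773295013334))
[[ 0.922  0.387 -0.001]
 [ 0.387 -0.922  0.002]
 [-0.    -0.002 -1.   ]]
```

```bash
cat >> h.py <<'E'
def plan(wps, p=None, M=None):
    """wps: (pos, tool-x yaw deg, n rows); prints rows in tool mm / deg, rounded"""
    s=arm.observe(); p=np.array(s["eef_pos"]) if p is None else p; M=R.from_rotvec(s["ee_rot"]) if M is None else M
    for q,yaw,n in wps:
        y=np.radians(yaw); G=R.from_matrix(np.c_[[np.cos(y),np.sin(y),0],[np.sin(y),-np.cos(y),0],[0,0,-1]])
        for k in range(n,0,-1):
            sh=(M.inv().apply(np.array(q)-p)/k*1000).round(1); tu=(np.degrees((M.inv()*G).as_rotvec())/k).round(2)
            print(sh.tolist(),tu.tolist()); p=p+M.apply(sh/1000); M=M*R.from_rotvec(np.radians(tu))
        print("->",p.round(4))
E
python3 - <<'E'
from h import *
plan([((.52,-.3,.20),0,10),((.4725,.1335,.14),-19.1,12)])
E
```

```text
[36.3, -17.1, 3.1] [-0.01, 0.0, 2.28]
[35.6, -18.6, 3.1] [-0.01, 0.0, 2.28]
[34.8, -20.0, 3.1] [-0.01, 0.0, 2.28]
[34.0, -21.3, 3.1] [-0.01, 0.0, 2.28]
[33.2, -22.7, 3.0] [-0.01, 0.0, 2.28]
[32.2, -24.0, 3.0] [-0.01, 0.0, 2.28]
[31.2, -25.2, 3.1] [-0.01, 0.01, 2.28]
[30.2, -26.5, 3.0] [-0.01, 0.0, 2.28]
[29.2, -27.6, 3.1] [-0.01, 0.01, 2.28]
[28.0, -28.8, 3.0] [-0.01, 0.0, 2.27]
-> [ 0.52 -0.3   0.2 ]
[-4.0, -36.1, 5.0] [0.0, 0.0, 1.59]
[-5.0, -36.0, 5.0] [0.0, 0.0, 1.59]
[-5.9, -35.9, 5.0] [0.0, 0.0, 1.59]
[-6.9, -35.7, 5.0] [0.0, -0.0, 1.59]
[-7.9, -35.5, 5.0] [0.0, -0.0, 1.59]
[-8.9, -35.2, 5.0] [0.0, -0.0, 1.59]
[-9.9, -35.0, 5.0] [0.0, -0.0, 1.59]
[-10.9, -34.7, 5.0] [0.0, -0.0, 1.59]
[-11.8, -34.3, 5.0] [0.0, -0.0, 1.6]
[-12.8, -34.0, 5.0] [0.0, -0.0, 1.59]
[-13.7, -33.7, 5.0] [0.0, -0.0, 1.6]
[-14.6, -33.2, 5.0] [0.0, -0.0, 1.59]
-> [0.4725 0.1335 0.14  ]
```

move_arm --commands '[[[60,36,-17,3,0,0,2.3],[60,36,-19,3,0,0,2.3],[60,35,-20,3,0,0,2.3],[60,34,-21,3,0,0,2.3],[60,33,-23,3,0,0,2.3]]]'

```text
time: 0.52
eef_pos: [0.3869, -0.448, 0.2158]
ee_rot: [-3.126, -0.305, 0.0]
force: [1.0, -0.7, 0.3]
grip_width: 0.598
gripper_force: 0.0
```

move_arm --commands '[[[60,32,-24,3,0,0,2.3],[60,31,-25,3,0,0,2.3],[60,30,-26,3,0,0,2.3],[60,29,-28,3,0,0,2.3],[60,28,-29,3,0,0,2.3]]]'

```text
time: 0.93
eef_pos: [0.5208, -0.2991, 0.2009]
ee_rot: [-3.141, 0.009, 0.001]
force: [-0.3, -0.3, 0.3]
grip_width: 0.599
gripper_force: 0.0
```

move_arm --commands '[[[60,-4,-36,5,0,0,1.6],[60,-5,-36,5,0,0,1.6],[60,-6,-36,5,0,0,1.6],[60,-7,-36,5,0,0,1.6],[60,-8,-35,5,0,0,1.6]]]'

```text
time: 1.35
eef_pos: [0.5, -0.1184, 0.1758]
ee_rot: [-3.133, 0.227, 0.001]
force: [0.5, 0.0, -0.2]
grip_width: 0.599
gripper_force: 0.0
```

move_arm --commands '[[[60,-9,-35,5,0,0,1.6],[60,-10,-35,5,0,0,1.6],[60,-11,-35,5,0,0,1.6],[60,-12,-34,5,0,0,1.6],[60,-13,-34,5,0,0,1.6]]]'

```text
time: 1.77
eef_pos: [0.4803, 0.062, 0.151]
ee_rot: [3.11, -0.445, -0.0]
force: [0.3, 0.8, -0.5]
grip_width: 0.598
gripper_force: 0.0
```

move_arm --commands '[[[60,-14,-34,5,0,0,1.6],[60,-14,-33,5,0,0,1.6],[60,0,0,0,0,0,0]]]'

```text
time: 2.02
eef_pos: [0.4717, 0.1417, 0.14]
ee_rot: [-3.096, 0.512, 0.005]
force: [0.0, 0.7, 0.8]
grip_width: 0.599
gripper_force: 0.0
```

```bash
python3 - <<'E'
from h import *
plan([((.4725,.1335,.06),-19.1,3),((.4725,.1335,.011),-19.1,3)])
s=arm.observe();print(s["time"],s["eef_pos"],s["force"],s["joint_pos"])
E
```

```text
[1.2, 2.6, 26.7] [-0.06, 0.07, 0.11]
[1.2, 2.5, 26.7] [-0.05, 0.07, 0.11]
[1.2, 2.5, 26.6] [-0.06, 0.08, 0.11]
-> [0.4725 0.1335 0.06  ]
[0.0, -0.0, 16.3] [0.0, -0.0, 0.0]
[0.0, -0.0, 16.4] [0.0, -0.0, 0.0]
[0.0, -0.0, 16.3] [0.0, -0.0, 0.0]
-> [0.4725 0.1335 0.011 ]
2.0167 [0.47165189 0.14165622 0.14004021] [0.02221378 0.72606403 0.80740276] [-0.51877108  0.55932043  0.25253053  2.04370422 -0.25719547  0.56937869
 -1.98362412]
```

move_arm --commands '[[[60,1.2,2.6,27,0,0,0],[60,1.2,2.6,27,0,0,0],[60,1.2,2.6,20,0,0,0.3],[60,0,0,0,0,0,0]]]'

```text
time: 2.35
eef_pos: [0.4721, 0.1228, 0.0642]
ee_rot: [3.092, -0.538, -0.009]
force: [-0.2, -0.2, -0.1]
grip_width: 0.602
gripper_force: 0.0
```

```bash
python3 - <<'E'
from h import *
s=arm.observe();print(s["time"],s["eef_pos"],s["force"])
t=cam("top");S=cam("side")
a=t["pixels"][215:275,230:300,::-1];b=S["pixels"][230:290,290:360,::-1]
cv2.imwrite("pics/pre.png",cv2.resize(np.hstack([a,b]),None,fx=5.6,fy=5.6,interpolation=cv2.INTER_CUBIC))
plan([((.4725,.1335,.011),-19.1,3)])
E
```

```text
2.35 [0.47207064 0.12277608 0.06422806] [-0.15597756 -0.1824891  -0.09493339]
[-1.6, -2.9, 18.7] [0.02, 0.03, -0.21]
[-1.6, -2.9, 18.7] [0.02, 0.02, -0.21]
[-1.6, -3.0, 18.6] [0.02, 0.03, -0.21]
-> [0.4725 0.1335 0.011 ]
```

View pics/pre.png

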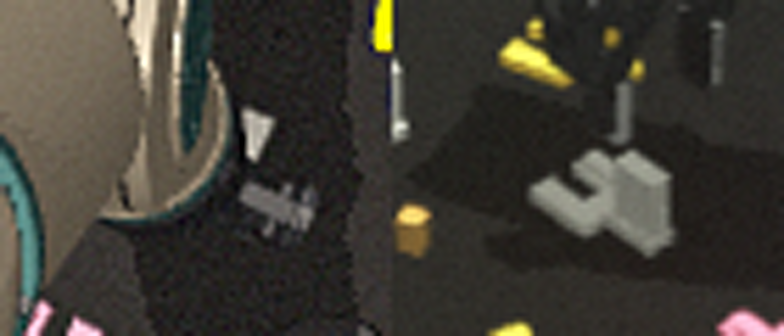

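The picture shows the arm covering the key from above, and in the side view the open fingers hang above the key's fin with the key untouched. I'll read the settled pose before going down.

```bash
python3 - <<'E'
from h import *
s=arm.observe();print(s["time"],s["eef_pos"],np.abs(s["qd"]).max())
plan([((.4725,.1335,.011),-19.1,4)])
E
```

```text
2.45 [0.47418965 0.12360761 0.06704848] 0.03545003319783981
[-1.2, -2.2, 14.0] [0.01, 0.02, -0.16]
[-1.2, -2.2, 14.0] [0.02, 0.02, -0.16]
[-1.2, -2.2, 14.0] [0.01, 0.02, -0.16]
[-1.2, -2.2, 14.0] [0.02, 0.02, -0.15]
-> [0.4725 0.1335 0.011 ]
```

move_arm --commands '[[[60,-2.5,-4.5,8,0,0,-0.3],[60,-2.5,-4.5,8,0,0,-0.3],[60,0,0,0,0,0,0],[60,0,0,0,0,0,0],[60,0,0,0,0,0,0]]]'

```text
time: 2.87
eef_pos: [0.473, 0.1345, 0.0516]
ee_rot: [-3.098, 0.521, -0.001]
force: [0.0, -1.1, -0.1]
grip_width: 0.6
gripper_force: 0.0
```

```bash
python3 - <<'E'
from h import *
s=arm.observe();print(s["time"],s["eef_pos"],np.abs(s["qd"]).max())
plan([((.4725,.1335,.011),-19.1,4)])
E
```

```text
2.8667 [0.47299954 0.13446334 0.05161211] 0.005693188533908478
[-0.0, 0.3, 10.2] [-0.0, -0.01, 0.01]
[-0.1, 0.3, 10.1] [-0.01, -0.0, 0.0]
[-0.0, 0.2, 10.2] [-0.0, -0.01, 0.01]
[-0.1, 0.3, 10.1] [-0.01, -0.0, 0.0]
-> [0.4725 0.1335 0.011 ]
```

move_arm --commands '[[[60,0,0.5,15,0,0,0],[60,0,0.5,15,0,0,0],[60,0,0,10,0,0,0],[60,0,0,0,0,0,0],[60,0,0,0,0,0,0]]]' --grip_force 80

```text
time: 3.28
eef_pos: [0.4724, 0.133, 0.0112]
ee_rot: [3.098, -0.522, -0.001]
force: [0.6, 0.0, -0.2]
grip_width: 0.605
gripper_force: 0.0
```

move_arm --commands '[[[0,0,0,0,0,0,0],[0,0,0,0,0,0,0],[0,0,0,0,0,0,0],[0,0,0,0,0,0,0],[0,0,0,0,0,0,0]]]'

```text
time: 3.7
eef_pos: [0.473, 0.1335, 0.0121]
ee_rot: [-3.097, 0.521, -0.002]
force: [-0.5, 0.2, 6.7]
grip_width: 0.126
gripper_force: 78.4
```

move_arm --commands '[[[0,0,0,0,0,0,0],[0,0,0,0,0,0,0],[0,0,0,0,0,0,0]]]'

```text
time: 3.95
eef_pos: [0.473, 0.1335, 0.0121]
ee_rot: [-3.097, 0.521, -0.002]
force: [-0.0, -0.2, 6.4]
grip_width: 0.129
gripper_force: 78.4
```

```bash
python3 - <<'E'
from h import *
s=arm.observe();print(s)
E
```

```text
{'time': 3.95, 'joint_pos': array([-0.41521553,  0.79028318,  0.12443486,  2.10741726, -0.34881247,
        0.26148035, -1.89390629]), 'qd': array([-0.00135992, -0.0008661 , -0.0008944 ,  0.00136543,  0.0002717 ,
        0.00034988, -0.0019621 ]), 'effort': array([ 1.78190460e-01, -4.72923625e+01,  2.54344247e+00, -5.44115558e+00,
        1.81541884e-03, -2.11052787e-01, -5.86103924e-03]), 'eef_pos': array([0.47302412, 0.13351613, 0.01211874]), 'ee_rot': array([-3.09724825e+00,  5.21162455e-01, -1.79225287e-03]), 'force': array([-0.04795995, -0.19340231,  6.43617671]), 'wrist_torque': array([-0.01321935,  0.07657275,  0.05277761]), 'gripper_force': 78.35366249084473, 'grip_width': 0.12866531354467195}
```

```bash
python3 - <<'E'
from h import *
plan([((.473,.1335,.06),-19.1,3),((.5487,-.1086,.120),-7.2,10)])
E
```

```text
[0.0, -0.0, -16.0] [-0.02, -0.02, -0.0]
[0.0, -0.0, -15.9] [-0.02, -0.02, -0.0]
[0.0, -0.0, -16.0] [-0.02, -0.02, -0.0]
-> [0.473  0.1335 0.06  ]
[15.1, 20.4, -6.0] [0.0, 0.0, -1.19]
[14.6, 20.7, -6.0] [0.0, 0.0, -1.19]
[14.2, 21.0, -6.0] [0.0, 0.0, -1.19]
[13.8, 21.3, -6.0] [0.0, 0.0, -1.19]
[13.3, 21.6, -6.0] [0.0, 0.0, -1.19]
[12.9, 21.9, -6.0] [0.0, 0.0, -1.19]
[12.4, 22.1, -6.0] [0.0, 0.0, -1.19]
[12.0, 22.4, -6.0] [0.0, 0.0, -1.19]
[11.5, 22.6, -6.0] [0.0, 0.0, -1.19]
[11.0, 22.8, -6.0] [0.0, 0.0, -1.19]
-> [ 0.5487 -0.1086  0.12  ]
```

move_arm --commands '[[[0,0,0,-10,0,0,0],[0,0,0,-20,0,0,0],[0,0,0,-20,0,0,0],[0,15,20.4,-6,0,0,-1.2],[0,14.6,20.7,-6,0,0,-1.2]]]' --grip_force 110

```text
time: 4.37
eef_pos: [0.4878, 0.0864, 0.0749]
ee_rot: [-3.108, 0.448, -0.002]
force: [0.5, -0.6, -1.8]
grip_width: 0.12
gripper_force: 107.4
```

move_arm --commands '[[[0,14.2,21,-6,0,0,-1.2],[0,13.8,21.3,-6,0,0,-1.2],[0,13.3,21.6,-6,0,0,-1.2],[0,13,22,-6,0,0,-1.2],[0,12.4,22,-6,0,0,-1.2]]]'

```text
time: 4.78
eef_pos: [0.5253, -0.0376, 0.1042]
ee_rot: [3.128, -0.292, -0.001]
force: [0.3, 1.2, -1.3]
grip_width: 0.123
gripper_force: 107.3
```

move_arm --commands '[[[0,12,22.4,-6,0,0,-1.2],[0,11.5,22.6,-6,0,0,-1.2],[0,11,22.8,-6,0,0,-1.2],[0,0,0,0,0,0,0],[0,0,0,0,0,0,0]]]'

```text
time: 5.2
eef_pos: [0.5483, -0.111, 0.1221]
ee_rot: [3.134, -0.201, 0.001]
force: [-0.2, 0.6, -1.6]
grip_width: 0.117
gripper_force: 107.5
```

move_arm --commands '[[[0,0,0,0,0,0,0],[0,0,0,0,0,0,0]]]'

```text
time: 5.37
eef_pos: [0.5477, -0.1073, 0.1212]
ee_rot: [-3.135, 0.192, 0.002]
force: [0.2, 1.0, -1.4]
grip_width: 0.119
gripper_force: 107.5
```

```bash
python3 - <<'E'
from h import *
s=arm.observe();print(s["time"],s["eef_pos"],s["ee_rot"],s["force"],s["grip_width"],s["joint_pos"].round(2))
plan([((.5487,-.1086,.105),-7.2,1)])
t=cam("top");S=cam("side");np.savez("S2.npz",**S)
a=t["pixels"][180:250,320:400,::-1];b=S["pixels"][160:230,290:370,::-1]
cv2.imwrite("pics/over.png",cv2.resize(np.hstack([a,b]),None,fx=5,fy=5,interpolation=cv2.INTER_CUBIC))
E
```

```text
5.3667 [ 0.54766611 -0.10725402  0.12115661] [-3.13476086e+00  1.92346916e-01  2.15503581e-03] [ 0.2395505   1.00761422 -1.42687799] 0.11943634725325995 [ 0.06  0.65  0.12  1.88 -0.13  0.62 -1.43]
[1.2, 1.2, 16.2] [-0.05, 0.08, 0.18]
-> [ 0.5487 -0.1086  0.105 ]
```

View pics/over.png

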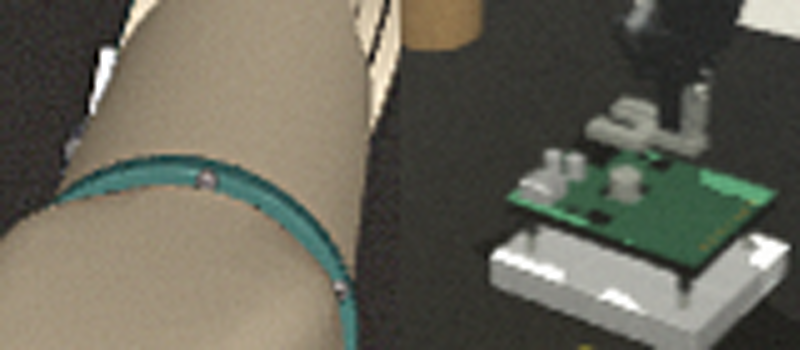

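The top view is blocked by the arm. The side view shows the key held level above the board, with its fork at about (330,184) and the post head at (335,195). I'll feel for the post top now.

move_arm --commands '[[[0,1,1.2,12,0,0,0.2],[0,0,0,12,0,0,0],[0,0,0,0,0,0,0],[0,0,0,0,0,0,0],[0,0,0,0,0,0,0]]]'

```text
time: 5.88
eef_pos: [0.5492, -0.1099, 0.0971]
ee_rot: [-3.135, 0.2, 0.001]
force: [-0.6, -0.3, -1.4]
grip_width: 0.12
gripper_force: 107.5
```

move_arm --commands '[[[0,0,0,1,0,0,0],[0,0,0,1,0,0,0],[0,0,0,0,0,0,0]]]'

```text
time: 6.13
eef_pos: [0.5494, -0.1101, 0.0955]
ee_rot: [3.135, -0.2, 0.001]
force: [-0.6, 0.7, -1.6]
grip_width: 0.121
gripper_force: 107.5
```

move_arm --commands '[[[0,0,0,1,0,0,0],[0,0,0,1,0,0,0],[0,0,0,0,0,0,0]]]'

```text
time: 6.38
eef_pos: [0.5491, -0.1101, 0.0932]
ee_rot: [-3.135, 0.2, 0.0]
force: [-0.3, 0.3, -1.4]
grip_width: 0.121
gripper_force: 107.5
```

move_arm --commands '[[[0,0,0,1,0,0,0],[0,0,0,1,0,0,0],[0,0,0,0,0,0,0]]]'

```text
time: 6.63
eef_pos: [0.5491, -0.1101, 0.0911]
ee_rot: [-3.135, 0.2, 0.001]
force: [0.6, 0.6, -1.0]
grip_width: 0.12
gripper_force: 107.5
```

move_arm --commands '[[[0,0,0,1,0,0,0],[0,0,0,0,0,0,0]]]'

```text
time: 6.8
eef_pos: [0.5491, -0.1101, 0.0902]
ee_rot: [-3.135, 0.2, 0.0]
force: [0.1, 0.1, -1.6]
grip_width: 0.121
gripper_force: 107.5
```

move_arm --commands '[[[0,0,0,1,0,0,0],[0,0,0,0,0,0,0]]]'

```text
time: 6.97
eef_pos: [0.5491, -0.1101, 0.0892]
ee_rot: [-3.135, 0.2, 0.0]
force: [0.3, -0.4, -2.2]
grip_width: 0.125
gripper_force: 107.5
```

move_arm --commands '[[[0,0,0,0.7,0,0,0],[0,0,0,0,0,0,0]]]'

```text
time: 7.13
eef_pos: [0.5492, -0.1101, 0.0885]
ee_rot: [-3.135, 0.2, 0.0]
force: [-0.8, 0.4, -1.9]
grip_width: 0.123
gripper_force: 107.5
```

move_arm --commands '[[[0,0,0,0.7,0,0,0],[0,0,0,0,0,0,0]]]'

```text
time: 7.3
eef_pos: [0.5493, -0.1101, 0.0879]
ee_rot: [3.135, -0.2, 0.0]
force: [0.5, 0.5, -2.4]
grip_width: 0.115
gripper_force: 107.5
```

move_arm --commands '[[[0,0,0,0.7,0,0,0],[0,0,0,0,0,0,0]]]'

```text
time: 7.47
eef_pos: [0.5493, -0.1101, 0.0878]
ee_rot: [-3.135, 0.2, -0.001]
force: [-2.1, -1.2, 2.9]
grip_width: 0.121
gripper_force: 108.5
```

Contact is at TCP z = 87.8 mm with about 4.4 N, so the post top is at about 75.7 mm and the sliding height is TCP z ≈ 64 mm. I'll back off behind the post, then check the sideways alignment against the side view.

move_arm --commands '[[[0,0,0,-8,0,0,0],[0,-18,0,0,0,0,0],[0,-18,0,0,0,0,0],[0,0,0,0,0,0,0],[0,0,0,0,0,0,0]]]'

```text
time: 7.88
eef_pos: [0.513, -0.1055, 0.0957]
ee_rot: [-3.135, 0.201, 0.0]
force: [0.6, 0.0, -1.8]
grip_width: 0.121
gripper_force: 107.6
```

move_arm --commands '[[[0,0,0,8,0,0,0],[0,0,0,6,0,0,0],[0,0,0,0,0,0,0],[0,0,0,0,0,0,0]]]'

```text
time: 8.22
eef_pos: [0.5135, -0.1055, 0.0804]
ee_rot: [-3.135, 0.2, 0.002]
force: [-0.2, 0.0, -1.8]
grip_width: 0.123
gripper_force: 107.6
```

```bash
python3 - <<'E'
from h import *
s=arm.observe();print(s["time"],s["eef_pos"],s["ee_rot"],s["force"])
S=cam("side");np.savez("S3.npz",**S)
M=R.from_rotvec(s["ee_rot"]);p=np.array(s["eef_pos"])
K=lambda x,y,z:p+M.apply([(36.6+x)/1000,-y/1000,(12.1-z)/1000])
for n,q in dict(tipL=(16,22,8),tipR=(16,-22,8),rearL=(-22,22,8),tipLb=(16,22,0),rearLb=(-22,22,0),slotL=(16,6.5,8),slotend=(-5.5,0,8),finTfront=(-24,6,42),finbotL=(-24,6,8)).items(): print(n,np.round(proj(S,K(*q)),1))
save(S,"s3.png",(305,165,375,215),11)
t=dict(np.load("top1.npz"));hsv=cv2.cvtColor(t["pixels"],cv2.COLOR_RGB2HSV)
g=((hsv[...,0]>45)&(hsv[...,0]<90)&(hsv[...,1]>90)).astype(np.uint8)
c=max(cv2.findContours(g,0,1)[0],key=cv2.contourArea)[:,0]
W=np.array([plane(t,*q,.064) for q in c])[:,:2]
y=np.radians(-7.3);u=np.array([np.cos(y),np.sin(y)]);v=np.array([-u[1],u[0]]);P=(W-[.585,-.1132]);X=P@u;Y=P@v
for nm,m in(("L",(Y>35)&(X>-70)&(X<45)),("R",(Y<-35)&(X>-70)&(X<45))):
    f=np.polyfit(X[m],Y[m],1);r=Y[m]-np.polyval(f,X[m]);k=np.where(m)[0][abs(r)<1.5e-3];f=np.polyfit(X[k],Y[k],1);print(nm,len(k),-7.3+np.degrees(f[0]),f[1])
E
```

```text
8.2167 [ 0.51347524 -0.10549239  0.08044268] [-3.13512613e+00  2.00117713e-01  1.72116275e-03] [-0.23008366  0.03226186 -1.82676549]
tipL [336.4 199.1]
tipR [343.8 193. ]
rearL [347.2 202.8]
tipLb [336.4 201.3]
rearLb [347.1 205.1]
slotL [339.1 196.9]
slotend [346.2 198. ]
finTfront [351. 191.]
finbotL [350.5 200.7]Traceback (most recent call last):
  File "<stdin>", line 14, in <module>
    raise TypeError("expected non-empty vector for x")
TypeError: expected non-empty vector for x
```

View pics/s3.png

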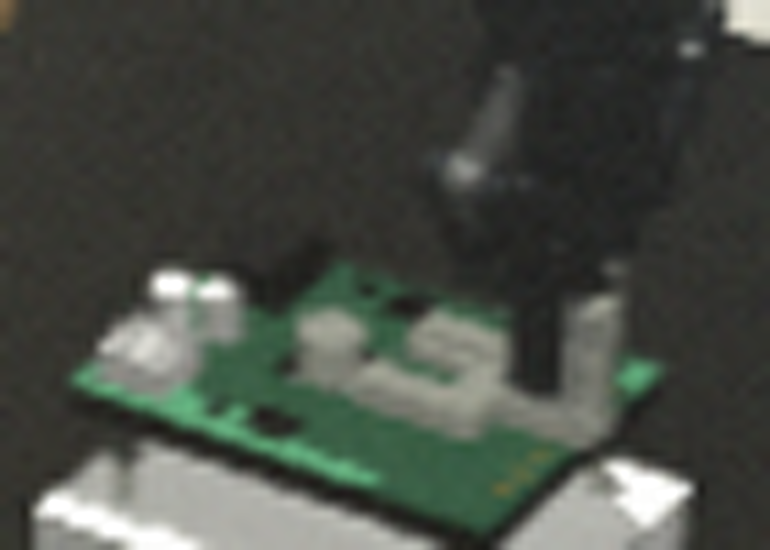

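The side view shows the key just behind the post. Its near fork tip is at about (337,199), its rear corner at (348,203) and the post head at (335,194). The predicted corner pixels agree to within 1 px. Now to refine the post position and fixture yaw.

```bash
python3 - <<'E'
from h import *
S=dict(np.load("S3.npz"));t=dict(np.load("top1.npz"))
print("post side",plane(S,334.8,193.8,.0757),plane(S,334.8,194.3,.0757),"top",plane(t,358.0,210.7,.0757))
h1=cv2.cvtColor(t["pixels"],cv2.COLOR_RGB2HSV)
g=((h1[...,0]>45)&(h1[...,0]<95)&(h1[...,1]>70)).astype(np.uint8);g[:150]=0;g[280:]=0
c=cv2.convexHull(max(cv2.findContours(g,0,1)[0],key=cv2.contourArea))
m=np.zeros_like(g);cv2.fillPoly(m,[c],1);c=cv2.findContours(m,0,1)[0][0][:,0]
W=np.array([plane(t,*q,.064) for q in c])[:,:2]
y=np.radians(-7.3);u=np.array([np.cos(y),np.sin(y)]);v=np.array([-u[1],u[0]]);P=(W-[.585,-.1132])*1000;X=P@u;Y=P@v
print(X.min(),X.max(),Y.min(),Y.max())
for nm,k in(("L",(Y>30)&(X>-65)&(X<40)),("R",(Y<-30)&(X>-65)&(X<40))):
    a,b,x0,y0=cv2.fitLine(np.c_[X,Y][k].astype(np.float32),cv2.DIST_HUBER,0,.01,.01).ravel();print(nm,k.sum(),-7.3+np.degrees(np.arctan(b/a)),y0-x0*b/a)
E
```

```text
post side [ 0.58621953 -0.11758705  0.0757    ] [ 0.58497262 -0.11483464  0.0757    ] top [ 0.58522706 -0.11281931  0.0757    ]
-80.25669180625786 58.18596984629627 -49.94410116002334 50.73646289103255
L 39 -6.972148 49.27129
R 39 -6.8858833 -48.217186
```

move_arm --commands '[[[0,0,-1.2,2,0,0,-0.3],[0,0,0,3,0,0,0],[0,0,0,3,0,0,0],[0,0,0,0,0,0,0]]]'

```text
time: 8.6
eef_pos: [0.5141, -0.1041, 0.0731]
ee_rot: [-3.136, 0.191, -0.001]
force: [0.0, 1.0, 3.6]
grip_width: 0.12
gripper_force: 108.3
```

move_arm --commands '[[[0,0,0,3,0,0,0],[0,0,0,3,0,0,0],[0,0,0,2,0,0,0],[0,0,0,0,0,0,0],[0,0,0,0,0,0,0]]]'

```text
time: 9.02
eef_pos: [0.5142, -0.1041, 0.0656]
ee_rot: [-3.135, 0.192, -0.002]
force: [-1.0, 1.0, 6.2]
grip_width: 0.122
gripper_force: 108.4
```

```bash
python3 - <<'E'
from h import *
s=arm.observe();print(s["time"],s["eef_pos"],s["ee_rot"],s["force"],s["wrist_torque"])
u=np.array([.9925,-.1219]);d=np.array(s["eef_pos"])[:2]-[.5852,-.1131];print("along",d@u*1e3+36.6,"lat",d@[.1219,.9925]*1e3)
plan([((.5131,-.10425,.064),-7.0,1)])
E
```

```text
9.0167 [ 0.51415869 -0.10413028  0.06561451] [-3.13549673e+00  1.91610931e-01 -1.69567268e-03] [-0.98206207  1.03265148  6.16862169] [0.23431107 0.05498769 0.08823991]
along -35.00190666205197 lat 0.24251313932431923
[-1.0, 0.2, 1.6] [-0.02, -0.06, 0.01]
-> [ 0.5131 -0.1042  0.064 ]
```

move_arm --commands '[[[0,0,0.2,1.7,0,0,0],[0,4,0,0,0,0,0],[0,4,0,0,0,0,0],[0,0,0,0,0,0,0],[0,0,0,0,0,0,0]]]'

```text
time: 9.43
eef_pos: [0.5196, -0.1053, 0.0635]
ee_rot: [-3.135, 0.192, 0.006]
force: [-4.6, 1.2, 6.8]
grip_width: 0.122
gripper_force: 108.9
```

move_arm --commands '[[[0,2,0,0,0,0,0],[0,2,0,0,0,0,0],[0,0,0,0,0,0,0]]]'

```text
time: 9.68
eef_pos: [0.5229, -0.1058, 0.0634]
ee_rot: [-3.135, 0.193, 0.008]
force: [-5.6, 1.1, 8.0]
grip_width: 0.124
gripper_force: 108.9
```

move_arm --commands '[[[0,2,0,0,0,0,0],[0,1,0,0,0,0,0],[0,0,0,0,0,0,0]]]'

```text
time: 9.93
eef_pos: [0.5256, -0.1062, 0.0634]
ee_rot: [-3.135, 0.193, 0.009]
force: [-5.5, 1.2, 7.4]
grip_width: 0.122
gripper_force: 108.9
```

move_arm --commands '[[[0,1,0,0,0,0,0],[0,1,0,0,0,0,0],[0,0,0,0,0,0,0]]]'

```text
time: 10.18
eef_pos: [0.5275, -0.1065, 0.0634]
ee_rot: [-3.135, 0.193, 0.009]
force: [-6.0, 0.1, 7.4]
grip_width: 0.121
gripper_force: 108.9
```

move_arm --commands '[[[0,1,0,0,0,0,0],[0,1,0,0,0,0,0],[0,0,0,0,0,0,0]]]'

```text
time: 10.43
eef_pos: [0.5295, -0.1067, 0.0634]
ee_rot: [-3.135, 0.193, 0.009]
force: [-6.3, 1.9, 7.7]
grip_width: 0.12
gripper_force: 108.9
```

move_arm --commands '[[[0,1,0,0,0,0,0],[0,1,0,0,0,0,0],[0,0,0,0,0,0,0]]]'

```text
time: 10.68
eef_pos: [0.5315, -0.107, 0.0634]
ee_rot: [-3.135, 0.193, 0.009]
force: [-6.1, 0.3, 6.8]
grip_width: 0.123
gripper_force: 108.9
```

move_arm --commands '[[[0,1,0,0,0,0,0],[0,1,0,0,0,0,0],[0,0,0,0,0,0,0]]]'

```text
time: 10.93
eef_pos: [0.5335, -0.1072, 0.0634]
ee_rot: [-3.135, 0.193, 0.009]
force: [-6.7, 1.3, 8.3]
grip_width: 0.116
gripper_force: 108.9
```

move_arm --commands '[[[0,2,0,0,0,0,0],[0,2,0,0,0,0,0],[0,2,0,0,0,0,0],[0,0,0,0,0,0,0]]]'

```text
time: 11.27
eef_pos: [0.5398, -0.1081, 0.0634]
ee_rot: [-3.135, 0.193, 0.008]
force: [-5.8, 1.2, 8.0]
grip_width: 0.128
gripper_force: 108.9
```

move_arm --commands '[[[0,2,0,0,0,0,0],[0,2,0,0,0,0,0],[0,1,0,0,0,0,0],[0,0,0,0,0,0,0]]]'

```text
time: 11.6
eef_pos: [0.5446, -0.1086, 0.0634]
ee_rot: [-3.135, 0.193, 0.008]
force: [-6.0, 0.6, 6.9]
grip_width: 0.12
gripper_force: 108.9
```

```bash
python3 - <<'E'
from h import *
s=arm.observe();print(s["time"],s["eef_pos"],s["ee_rot"],s["force"],s["wrist_torque"])
u=np.array([.9925,-.1219]);d=np.array(s["eef_pos"])[:2]-[.5852,-.1131];print("along",d@u*1e3+36.6,"lat",d@[.1219,.9925]*1e3)
S=cam("side");save(S,"s4.png",(305,165,375,215),11)
E
```

```text
11.6 [ 0.54459103 -0.10863191  0.06340565] [-3.13519989  0.19284975  0.00830477] [-5.95763558  0.56968222  6.86033596] [0.13430882 1.00734771 0.03100525]
along -4.249064939600586 lat -0.5156554012179853
```

View pics/s4.png

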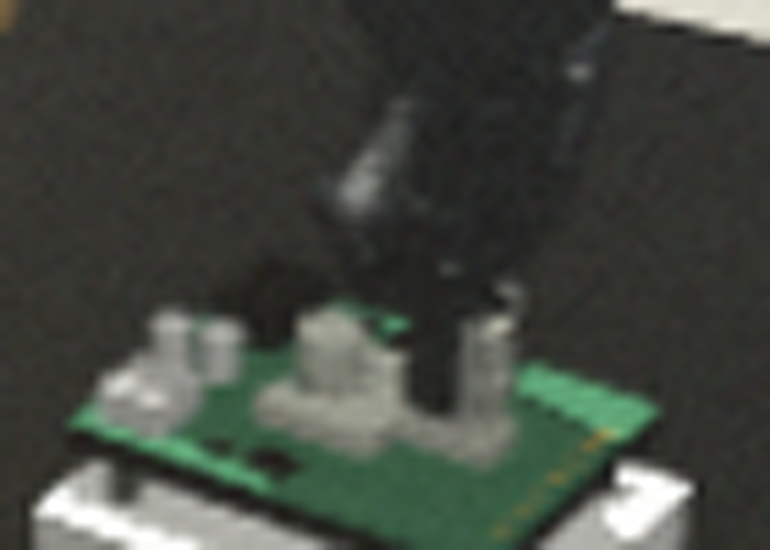

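The side view shows the board pressed down and the key's plate around the post, with the head at (335,197) above it. I'll push in gently until it reaches the end stop.

move_arm --commands '[[[0,1,0,0,0,0,0],[0,1,0,0,0,0,0],[0,0,0,0,0,0,0]]]'

```text
time: 11.9
eef_pos: [0.5464, -0.1089, 0.0634]
ee_rot: [-3.135, 0.193, 0.009]
force: [-6.5, 1.1, 8.7]
grip_width: 0.123
gripper_force: 108.9
```

move_arm --commands '[[[0,1,0,0,0,0,0],[0,0,0,0,0,0,0]]]'

```text
time: 12.07
eef_pos: [0.5474, -0.109, 0.0634]
ee_rot: [-3.135, 0.193, 0.009]
force: [-6.3, 0.2, 7.4]
grip_width: 0.122
gripper_force: 108.9
```

move_arm --commands '[[[0,1,0,0,0,0,0],[0,0,0,0,0,0,0]]]'

```text
time: 12.23
eef_pos: [0.5484, -0.1091, 0.0634]
ee_rot: [-3.135, 0.193, 0.009]
force: [-5.7, 1.0, 7.3]
grip_width: 0.122
gripper_force: 108.9
```

move_arm --commands '[[[0,0.7,0,0,0,0,0],[0,0,0,0,0,0,0]]]'

```text
time: 12.4
eef_pos: [0.549, -0.1092, 0.0634]
ee_rot: [-3.135, 0.193, 0.009]
force: [-6.7, 1.1, 8.6]
grip_width: 0.119
gripper_force: 108.9
```

move_arm --commands '[[[0,0.7,0,0,0,0,0],[0,0,0,0,0,0,0]]]'

```text
time: 12.57
eef_pos: [0.5497, -0.1093, 0.0634]
ee_rot: [-3.135, 0.193, 0.009]
force: [-6.5, 0.7, 7.5]
grip_width: 0.123
gripper_force: 108.9
```

move_arm --commands '[[[0,0.7,0,0,0,0,0],[0,0,0,0,0,0,0]]]'

```text
time: 12.73
eef_pos: [0.5499, -0.1093, 0.0633]
ee_rot: [-3.135, 0.193, 0.01]
force: [-6.4, 0.3, 9.3]
grip_width: 0.122
gripper_force: 108.9
```

move_arm --commands '[[[0,0.5,0,0,0,0,0],[0,0,0,0,0,0,0]]]'

```text
time: 12.9
eef_pos: [0.55, -0.1093, 0.0633]
ee_rot: [-3.135, 0.193, 0.012]
force: [-9.1, 1.0, 8.8]
grip_width: 0.12
gripper_force: 108.9
```

move_arm --commands '[[[0,0.5,0,0,0,0,0],[0,0,0,0,0,0,0]]]'

```text
time: 13.07
eef_pos: [0.55, -0.1093, 0.0632]
ee_rot: [-3.135, 0.193, 0.013]
force: [-8.7, 1.6, 9.0]
grip_width: 0.12
gripper_force: 108.9
```

It reached the end stop, with x stalled at 0.550 and the resisting force rising. I'll relax the forward push and let the spring lift the key.

move_arm --commands '[[[0,-1.2,0,0,0,0,0],[0,0,0,-1,0,0,0],[0,0,0,-1,0,0,0],[0,0,0,0,0,0,0]]]'

```text
time: 13.4
eef_pos: [0.5499, -0.1093, 0.0653]
ee_rot: [-3.135, 0.193, 0.01]
force: [-5.4, 0.4, 7.6]
grip_width: 0.122
gripper_force: 108.8
```

move_arm --commands '[[[0,0,0,-1,0,0,0],[0,0,0,-1,0,0,0],[0,0,0,0,0,0,0]]]'

```text
time: 13.65
eef_pos: [0.55, -0.1093, 0.0672]
ee_rot: [-3.135, 0.193, 0.009]
force: [-6.2, 1.4, 5.4]
grip_width: 0.122
gripper_force: 108.6
```

move_arm --commands '[[[0,0,0,-1,0,0,0],[0,0,0,0,0,0,0]]]'

```text
time: 13.82
eef_pos: [0.55, -0.1093, 0.0681]
ee_rot: [-3.135, 0.193, 0.01]
force: [-5.3, 0.5, 4.5]
grip_width: 0.121
gripper_force: 108.6
```

move_arm --commands '[[[0,-1,0,-0.7,0,0,0],[0,0,0,0,0,0,0]]]'

```text
time: 13.98
eef_pos: [0.55, -0.1093, 0.0689]
ee_rot: [-3.135, 0.193, 0.006]
force: [-6.4, 0.7, 4.0]
grip_width: 0.122
gripper_force: 108.3
```

move_arm --commands '[[[0,-0.5,0,-0.7,0,0,0],[0,0,0,0,0,0,0]]]'

```text
time: 14.15
eef_pos: [0.5501, -0.1093, 0.069]
ee_rot: [3.136, -0.193, -0.005]
force: [-4.1, -0.3, -1.4]
grip_width: 0.123
gripper_force: 107.4
```

The key is seated: z is at the expected 69 mm and the vertical force is down to the key's own weight. Next I'll relax the forward push and release.

move_arm --commands '[[[0,-0.7,0,0,0,0,0],[0,0,0,0,0,0,0],[0,0,0,0,0,0,0]]]'

```text
time: 14.4
eef_pos: [0.5501, -0.1093, 0.0691]
ee_rot: [3.136, -0.192, -0.003]
force: [-2.3, -1.9, -8.5]
grip_width: 0.122
gripper_force: 107.1
```

move_arm --commands '[[[0,-0.4,0,0,0,0,0],[0,0,0,0,0,0,0]]]' --grip_force 20

```text
time: 14.57
eef_pos: [0.5501, -0.1093, 0.0692]
ee_rot: [3.135, -0.192, -0.002]
force: [-1.0, -2.1, -12.2]
grip_width: 0.118
gripper_force: 106.5
```

move_arm --commands '[[[0,0,0,1,0,0,0],[0,0,0,0,0,0,0]]]'

```text
time: 14.73
eef_pos: [0.5501, -0.1093, 0.0691]
ee_rot: [3.136, -0.192, -0.002]
force: [-4.6, -1.6, -6.4]
grip_width: 0.125
gripper_force: 107.5
```

move_arm --commands '[[[0,-0.4,0,0.8,0,0,0],[0,0,0,0,0,0,0]]]'

```text
time: 14.9
eef_pos: [0.55, -0.1093, 0.0689]
ee_rot: [3.136, -0.193, -0.0]
force: [-4.8, -1.9, -0.3]
grip_width: 0.119
gripper_force: 108.4
```

move_arm --commands '[[[30,0,0,0,0,0,0],[45,0,0,0,0,0,0],[45,0,0,0,0,0,0],[45,0,0,0,0,0,0]]]'

```text
time: 15.23
eef_pos: [0.5521, -0.1089, 0.0689]
ee_rot: [-3.136, 0.191, -0.006]
force: [0.2, 0.4, -0.9]
grip_width: 0.455
gripper_force: 0.0
```

```bash
python3 - <<'E'
from h import *
s=arm.observe();print(s["time"],s["eef_pos"],s["force"],s["grip_width"],s["gripper_force"])
S=cam("side");save(S,"s5.png",(305,165,375,215),11)
E
```

```text
15.2333 [ 0.55208907 -0.108856    0.06892154] [ 0.23596266  0.44614963 -0.9412825 ] 0.45469718231555833 0.0
```

View pics/s5.png

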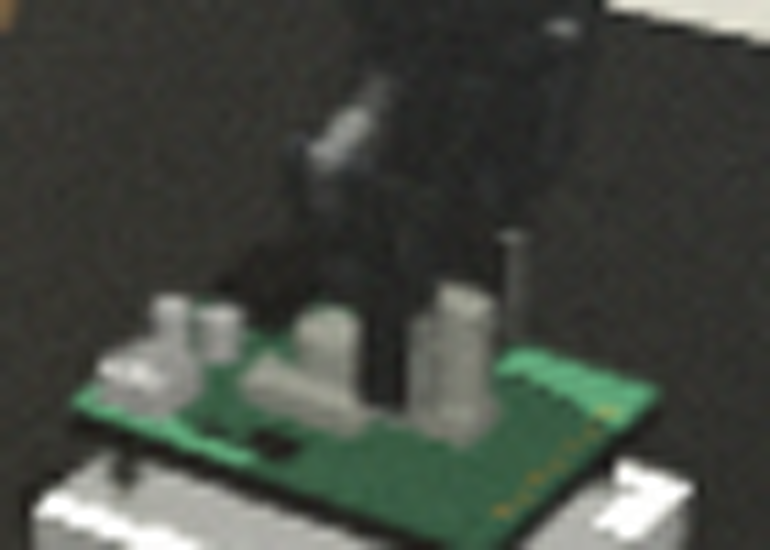

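The picture shows the key's plate round the post with the head sitting in it and the finger clear of the fin. I'll go straight up, move aside and check from both cameras.

move_arm --commands '[[[45,0,0,-10,0,0,0],[45,0,0,-25,0,0,0],[45,0,0,-30,0,0,0],[45,0,0,-30,0,0,0],[45,0,0,-30,0,0,0]]]'

```text
time: 15.7
eef_pos: [0.5503, -0.1091, 0.1952]
ee_rot: [3.136, -0.192, 0.001]
force: [0.4, -0.2, 0.1]
grip_width: 0.454
gripper_force: 0.0
```

move_arm --commands '[[[45,0,35,-5,0,0,0],[45,0,38,0,0,0,0],[45,0,38,0,0,0,0],[45,0,38,0,0,0,0],[45,0,38,0,0,0,0]]]'

```text
time: 16.12
eef_pos: [0.5273, -0.2963, 0.1994]
ee_rot: [3.135, -0.191, 0.002]
force: [0.5, 0.7, -0.6]
grip_width: 0.452
gripper_force: 0.0
```

move_arm --commands '[[[45,0,38,0,0,0,0],[45,0,30,0,0,0,0],[45,0,0,0,0,0,0],[45,0,0,0,0,0,0],[45,0,0,0,0,0,0]]]'

```text
time: 16.53
eef_pos: [0.5195, -0.3612, 0.1985]
ee_rot: [-3.135, 0.191, -0.001]
force: [0.2, 0.7, -0.1]
grip_width: 0.454
gripper_force: 0.0
```

```bash
python3 - <<'E'
from h import *
s=arm.observe();print(s["time"],s["eef_pos"],s["force"])
t=cam("top");S=cam("side")
a=t["pixels"][180:255,320:400,::-1];b=S["pixels"][160:235,300:380,::-1]
cv2.imwrite("pics/fin.png",cv2.resize(np.hstack([a,b]),None,fx=5,fy=5,interpolation=cv2.INTER_CUBIC))
E
```

```text
16.5333 [ 0.51948619 -0.36120162  0.19849122] [ 0.20364149  0.74191079 -0.0741642 ]
```

View pics/fin.png

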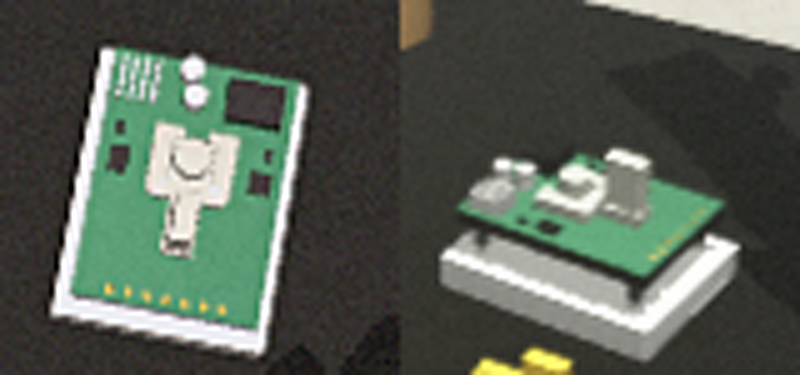

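The top view shows the key squarely on the post, with the head at (358,212) centred in its recess. The board is held down and the robot is clear.

```bash
python3 -c "
from h import *
print(job.finish_job())"
```

```text
the job is handed in; nothing more can be done
None
```

The open key is locked on the post with the head in its recess and the board held down; the key is released, the robot is clear and the job is handed in at about 17 s.

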